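Space and hold a relief plaque

ROBOT

A 7-joint arm with a two-finger parallel gripper is mounted at the origin on the work surface. World frame = base frame: x ahead of the robot, y to its left, z up, the work surface at z = 0. Lengths are in m, angles in rad, forces in N, time in s.
With the tool pointing down it reaches from about 0.4 to 0.85 m from the base axis. Payload 4.5 kg.
Tool frame: the origin (TCP) lies where the fingers leave the gripper's body, on its centre line; the fingertips stand 64 mm ahead of it and the grasp point (between the pads) lies 45 mm ahead of it; z points along the fingers, y is the line along which they close (so a half turn about z gives the same grasp; the last joint's range is limited). The gripper opens to 88 mm and grips with 3 to 60 N. Pads are 18 mm wide; open, the fingers measure 123 mm over their backs; the gripper's body (75 mm by 187 mm) begins 45 mm behind the grasp point.
Start: joints at [1.136, 0.689, -0.195, 1.565, 0.157, 0.902, -0.215], TCP at [0.282, -0.558, 0.303] pointing down, gripper open.
Joint ranges: [-3.01, 3.01], [-0.46, 2.08], [-1.47, 1.51], [0.13, 2.56], [-1, 4.14], [0.04, 2.09], [-2.66, 2.66]. Speed limits (rad/s): [2.57, 2.57, 3.14, 3.14, 3.14, 3.14, 3.14].

INTERFACE

Orientations are given as a unit quaternion [x, y, z, w].
In Python, from plant import r gives the robot as it stands.
- The arm moves only by the tool play_rows, never from a script. Its arguments are lists of equal length, an entry for each row: "translation": the shift along the tool's x, y, z in m, a list of three; "delta_rot": the turn, a rotation vector about the tool's x, y, z in degrees, a list of three; "grip": the opening, from -1 (shut) to 1 (fully open). In form: {"translation": [[x, y, z], ...], "delta_rot": [[rx, ry, rz], ...], "grip": [grip, ...]}. A call has 1 to 20 rows; each row shifts and turns the commanded pose from where the row before left it, along the tool's axes as they then stand; what a row does not reach is not made up. A row lasts 1/8 s, in which the tool goes at most 62.5 mm and 10.7 degrees, less where a joint would pass 70% of its speed; a pose out of reach is approached as far as the arm can. A call with a gripper value outside its range is refused whole. The fingers move at their own pace and stop on an object; "squeeze" is the grip in N (left out, the last holds). Time passes only in rows, so rows that do not move let the fingers close. It gives the time, the measured TCP pose, the force, the opening and the grip force at its end, in the units of the state.
- r.get_state(): the state, without advancing time (a new reading comes with each control period).
- r.snapshot(name): name is "scene" or "side" or "wrist"; returns the picture (480x640x3 uint8, blue, green, red); there is no depth.
- r.get_calibration(name): a dict with "intrinsics" (3x3 intrinsics, pixels), "eye" and "rotation" of the camera in the world. Camera axes: x right, y up, looking along -z (the intrinsics and any distortion apply to the point x, -y, -z); pixel columns grow to the right and rows downward; lengths in m; the calibration is good to about 2 mm. A picture is of the moment at which its call begins: read the wrist's pose just before it. get_calibration takes no time and is no camera call; for the wrist camera it gives the pose at the moment of the call.
- r.finish_job(): hands the job in; it is judged then, once.
Trained networks look in the newest picture that a camera, given by its name, has taken for a name from the list of things; names that differ only in an ending like _2 or _b are one class to them, and where a whole thing is asked for, a point or a joint stands for the part that bears it (a point fixed in the world has none). Each returns a list of dicts, best first, with "confidence" (0 to 1); they miss things now and then, are a little off and sometimes report something else, mostly with a low value. They report only what shows in the picture. A call takes as long as a camera call. They do not tell look-alikes from the thing itself.
- r.look_for(camera, target): "point" ([x, y, z] in m, in world coordinates, good to about 4 mm: the middle of the surface that is visible of it).
- r.silhouettes(camera, target): "pixels" (480x640 bool, what is visible of it).
The state is a dict: "clock": time; "q": joint angles; "qd": joint speeds; "joint_torque": joint torques, N m; "tool_pos": TCP position; "eef_rot": TCP orientation; "contact_force": force on the tool from outside, world axes, zero at the start; "moment": the same for the moment, N m; "opening": opening from 0.0 (shut) to 1.0 (fully open); "finger_force": force on a finger pad.
Only numpy, scipy, OpenCV 4.12 (cv2) and the standard library are available. Lean on these libraries where they do the work, as an engineer would, in place of code of your own. Each camera call takes 0.05 s, during which the arm holds its last target. There are 200 camera calls.

TASK

The middle one of three terracotta relief plaques on the backing board still slides on its bed, while its two neighbours are already fixed: start the bench timer by pushing its button fully down and letting it spring back up, then slide the aluminium spacer bar, on edge and along the joint, right down to the board in whichever of the two joints is wide enough for it. Then, without lifting the middle plaque off the board, slide it sideways by its raised tortoise until plaque, bar and fixed neighbour bear flush against each other, the plaque square to and in line with its neighbours. The job finishes while you are still holding the plaque firmly pressed against the bar (do not let go); leave everything else on the bench where it is.

Things in the scene. Friction and masses are not known exactly. Their poses are not given: they have to be found in the camera images.
- board: plywood backing board lying fixed on the bench, 140 (x) x 270 (y) x 12 mm thick, its long side along its y. Origin: centre of its underside. The three plaques lie in a row along its y on its top face, 12 mm above the bench; the joints between them run along its x.
- plaque: middle plaque, loose (0.27 to 0.43 kg, slides with ordinary friction), 110 (x) x 96 (y) x 14 mm thick. Origin: centre of its underside, on the board; side edges at y = +-48 mm. Starts up to 3 degrees out of square. A carved tortoise sits on its centre: its shell is a solid block 44 (x) x 34 (y) mm, upright sides, from 14 to 36 mm above the origin (low ornament above that): grip or push it there.
- side_slim: slimmer outer plaque, fixed square on the board, 110 (x) x 48 (y) x 14 mm thick. Origin: centre of its underside; inner edge 24 mm from it. It may be at either end of the row; its axes are parallel to the board's. The joint between it and the middle plaque is the wide one, about 16 mm (12 to 20 mm along its length) at the start.
- side_broad: broader outer plaque, fixed on the board square to it, 110 (x) x 72 (y) x 14 mm thick. Origin: centre of its underside; inner edge 36 mm from it. The joint between it and the middle plaque is about 4 mm at the start, too narrow for the bar. Relief on both outer plaques rises at most 3 mm.
- spacer: joint spacer: loose aluminium flat bar, standing on its long narrow edge, 60 (x, length) x 10 (y, thickness) x 46 mm (z, height), 70 g; its lowest 3 mm are stepped in to 8 mm thick and 56 mm long. Origin: centre of its underside. It stands 32 mm proud of the plaques when it is down on the board. Either end may lead.
- timer_button (a joint): travel of the timer's spring push button in m: 0 up, 0.006 fully down (about 5 N at the bottom); springs back by itself.
- timer_button_top (a point): centre of the top face of the timer's round push button (32 mm across, moves straight down), on a low white bench timer 80 x 100 mm, 33 mm high, fixed on the bench. The point moves with the button.
- figure_a: standing terracotta figure, 42 mm across the foot, 110 mm tall. Bystander; origin: its underside.
- figure_b: standing wooden figure, 38 mm across the foot, 100 mm tall. Bystander; origin: its underside.
- knife: carver's knife lying flat, 190 mm long, 19 mm thick wooden handle. Bystander; origin: its underside.
- blank_a: round clay blank, 44 mm across, 22 mm tall. Bystander; origin: its underside.
- blank_b: round clay blank, 40 mm across, 26 mm tall. Bystander; origin: its underside.
- blank_c: round clay blank, 46 mm across, 20 mm tall. Bystander; origin: its underside.
- mallet: wooden mallet lying flat, 220 mm long. Bystander; origin: its underside.
Things that resemble listed ones, but are neither listed nor needed, are in the scene too. Leave any pink or yellow look-alike of the plaque alone.

How it is judged:
By the outcome, as a careful person would: the job done as asked, in the order asked, and still so for the second after the job is handed in, while the arm keeps its last pose, push and grip.
It also fails if it takes over 64 s, if anything falls off the work surface, if the arm or the gripper's body presses on something with over 40 N, if the wrist force passes 120 N, or if a joint passes its speed limit or range.

## Working session

There is one attempt and no reset: what is moved stays moved. The work goes in short steps, Python scripts to look and compute and a tool call to move; the robot and the scene stay as the last step left them, time stands still between calls to the robot, and variables do not carry over. Pictures are saved under pics/ and viewed, at most 10 in all, crops included, and the job is handed in when it is done.

Besides the shell and the picture viewer there is one more tool, called after "Request:" as name(argument=value, ...) on one line, values as JSON. play_rows: Moves the arm, as the interface text tells. Its arguments: {"type":"object","properties":{"translation":{"type":"array","items":{"type":"array","items":{"type":"number"}}},"delta_rot":{"type":"array","items":{"type":"array","items":{"type":"number"}}},"grip":{"type":"array","items":{"type":"number"}},"squeeze":{"type":"number"}},"required":["translation","delta_rot","grip"]}

```bash
mkdir -p pics; ls
python3 - <<'E'
from plant import r
import cv2,numpy as np
for n in("scene","side"):
    cv2.imwrite(f"pics/{n}0.png",r.snapshot(n)); c=r.get_calibration(n); print(n,c)
    for t in("board","plaque","side_slim","side_broad","spacer","timer_button_top"):
        print(t,[(np.round(d["point"],3).tolist(),round(d["confidence"],2)) for d in r.look_for(n,t)])
print(r.get_state())
E
```

```text
pics
scene {'intrinsics': array([[587.55138815,   0.        , 320.23534052],
       [  0.        , 587.55138815, 240.14607202],
       [  0.        ,   0.        ,   1.        ]]), 'eye': array([0.99567567, 0.6001931 , 1.06428418]), 'rotation': array([0.10985697, 0.31646034, 0.8882453 , 0.31433196])}
board [([0.542, 0.054, 0.015], 0.96), ([0.712, 0.295, 0.051], 0.49)]
plaque [([0.269, 0.313, 0.015], 0.74), ([0.374, 0.18, 0.017], 0.67), ([0.518, 0.047, 0.024], 0.64), ([0.625, 0.401, 0.011], 0.56)]
side_slim [([0.496, -0.044, 0.024], 0.93)]
side_broad [([0.524, 0.135, 0.025], 0.77), ([0.663, 0.256, 0.024], 0.42)]
spacer [([0.474, 0.271, 0.032], 0.78)]
timer_button_top [([0.497, -0.293, 0.055], 0.62)]
side {'intrinsics': array([[535.60024761,   0.        , 326.05198384],
       [  0.        , 535.60024761, 233.08639109],
       [  0.        ,   0.        ,   1.        ]]), 'eye': array([0.01093552, 0.63723185, 0.81944164]), 'rotation': array([-0.12937106,  0.3732877 ,  0.87590065, -0.27697919])}
board [([0.456, 0.073, 0.009], 0.59)]
plaque [([0.499, 0.048, 0.026], 0.77), ([0.65, 0.251, 
[... 258 characters left out ...]
8,  0.68906405, -0.19458651,  1.56533291,  0.15729523,
        0.90246768, -0.2150991 ]), 'qd': array([ 3.69518794e-04,  8.65813962e-05, -7.67423945e-04,  4.84959791e-04,
       -9.48667563e-04, -4.63490078e-04, -6.00910132e-04]), 'joint_torque': array([ 8.98451672e-04, -5.27373219e+01, -1.26623500e+00, -1.53722513e+01,
       -5.17876341e-02, -6.90937959e-04,  2.52979180e-05]), 'tool_pos': array([ 0.28239083, -0.5575801 ,  0.30275603]), 'eef_rot': array([9.72655879e-01, 2.32251022e-01, 1.68874867e-05, 5.23201066e-05]), 'contact_force': array([-0.82682418, -0.03356078, -0.17159182]), 'moment': array([ 0.05077159, -0.05869722,  0.00888994]), 'finger_force': 0.0, 'opening': 1.0012739061680376}
```

View pics/scene0.png

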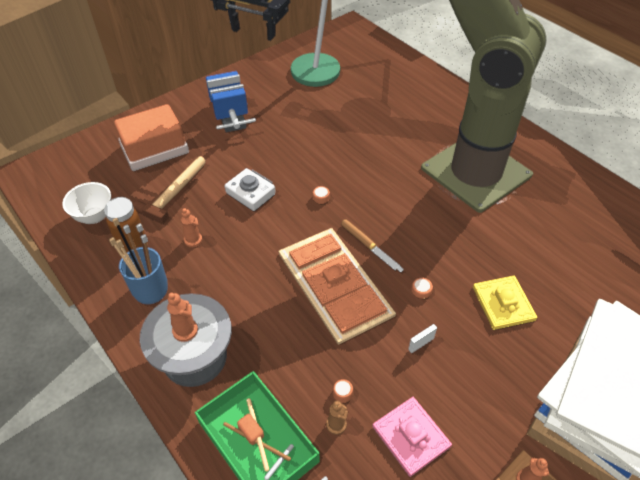

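View pics/side0.png

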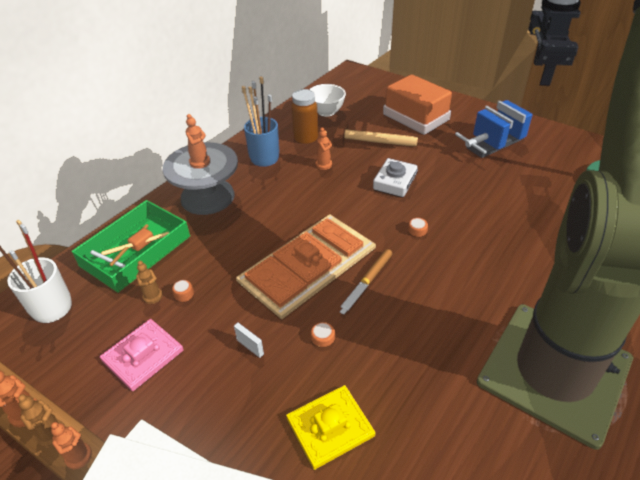

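The scene view shows the board with its terracotta row at (335,283): slim plaque at (316,250), middle plaque with tortoise at (335,272), broad plaque at (357,310). It also shows the spacer at (423,338) and the timer at (250,188). The plaque look-alikes are pink (412,436) and yellow (505,302). The side view agrees: middle plaque (307,255), spacer (249,340), timer button (396,169).

```bash
cat > h.py <<'E'
from plant import r
import cv2,numpy as np
from scipy.spatial.transform import Rotation as R
from scipy.optimize import minimize
def cal(n):
    c=r.get_calibration(n); q=np.array(c["rotation"])
    M=R.from_quat(q).as_matrix() if q.shape==(4,) else q
    return np.array(c["intrinsics"]),np.array(c["eye"]),M
def proj(c,P):
    K,e,M=c; p=(np.atleast_2d(P)-e)@M; p=p*[1,-1,-1]; u=p@K.T; return u[:,:2]/u[:,2:]
def ray(c,uv):
    K,e,M=c; d=np.linalg.inv(K)@[uv[0],uv[1],1]; d=M@(d*[1,-1,-1]); return e,d/np.linalg.norm(d)
def onplane(c,uv,z):
    e,d=ray(c,uv); return e+d*(z-e[2])/d[2]
def tri(rays):
    A=sum(np.eye(3)-np.outer(d,d) for e,d in rays); b=sum((np.eye(3)-np.outer(d,d))@e for e,d in rays)
    return np.linalg.solve(A,b)
def box(x,y,yaw,z,L,W,H):
    P=np.array([[i*L/2,j*W/2,k*H] for i in(-1,1) for j in(-1,1) for k in(0,1)])
    return P@R.from_euler('z',yaw).as_matrix().T+[x,y,z]
def hullmask(c,P,s=(480,640)):
    m=np.zeros(s,np.uint8); cv2.fillConvexPoly(m,cv2.convexHull(np.round(proj(c,P)*16).astype(np.int32)),1,shift=4); return m>0
def cen(m): return np.argwhere(m)[:,::-1].mean(0)
def fit(views,x0,dims,z=0,free_z=False):
    def f(p):
        P=box(p[0],p[1],p[2],p[3] if free_z else z,*dims)
        return sum(1-(lambda a:(a&m).sum()/(a|m).sum())(hullmask(c,P)) for c,m in views)
    s=np.diag([.01,.01,.2]+([.01] if free_z else [])); x0=np.r_[x0,z] if free_z else np.array(x0)
    best=min((minimize(f,x,method="Nelder-Mead",options=dict(initial_simplex=np.vstack([x,x+s]),xatol=1e-5,fatol=1e-5)) for x in [x0+np.r_[0,0,a,[0]*(len(x0)-3)] for a in(-.6,0,.6)]),key=lambda o:o.fun)
    return best.x,best.fun/len(views)
def pick(n,t,uv):
    l=r.silhouettes(n,t); l=[d["pixels"] for d in l if d["pixels"].any()]
    return min(l,key=lambda m:np.linalg.norm(cen(m)-uv)) if l else None
def state():
    s=r.get_state(); print("t",round(s["clock"],2),"pos",np.round(s["tool_pos"],4),"yaw(x axis)",np.round(np.degrees(np.arctan2(*R.from_quat(s["eef_rot"]).as_matrix()[[1,0],0])),2),"F",np.round(s["contact_force"],1),"op",round(s["opening"],3),s["finger_force"]); return s
def move(p):  # world shift + into tool axes
    s=r.get_state(); return R.from_quat(s["eef_rot"]).as_matrix().T@(np.array(p)-s["tool_pos"])
E
python3 - <<'E'
from h import *
S={"scene":dict(spacer=(423,338),timer_button_top=(250,184),board=(335,283)),"side":dict(spacer=(249,340),timer_button_top=(396,169),board=(307,265))}
M={}
for n in S:
    r.snapshot(n)
    for t,uv in S[n].items():
        m=pick(n,t,uv); M[n,t]=m
        print(n,t,None if m is None else (cen(m),m.sum()))
C={n:cal(n) for n in S}
for t in S["scene"]:
    v=[(C[n],M[n,t]) for n in S if M[n,t] is not None]
    if len(v)==2: print(t,"tri",tri([ray(c,cen(m)) for c,m in v]))
    if t=="spacer": print(fit(v,[.465,.271,0.8],(.06,.01,.046)),fit(v,[.465,.271,0.8],(.06,.01,.046),free_z=True))
    if t=="board": print(fit(v,[.51,.05,0.3],(.14,.27,.012)))
w=cal("wrist"); s=state(); T=R.from_quat(s["eef_rot"]).as_matrix()
print("wrist cam in tool",T.T@(w[1]-s["tool_pos"]),"\n",T.T@w[2],w[0])
print("tool",T)
E
```

```text
scene spacer (array([421.73463687, 339.17318436]), np.int64(358))
scene timer_button_top None
scene board (array([333.947819  , 288.39910314]), np.int64(2453))
side spacer (array([248.85569106, 340.11382114]), np.int64(492))
side timer_button_top (array([396.18181818, 166.91735537]), np.int64(121))
side board (array([312.78504233, 274.13875823]), np.int64(2126))
spacer tri [0.46728884 0.26527438 0.01867276]
(array([ 0.46686135,  0.26697313, -0.0801013 ]), np.float64(0.15471705805609914)) (array([ 0.46730986,  0.26556943, -0.04683679, -0.00277388]), np.float64(0.13864463984368064))
board tri [ 0.50039055  0.03013796 -0.03833583]
(array([ 0.50692592,  0.04055368, -0.1716078 ]), np.float64(0.6849068009171926))
t 1.1 pos [ 0.2824 -0.5576  0.3027] yaw(x axis) 26.86 F [-0.2 -0.4  1.4] op 1.002 0.0
wrist cam in tool [ 7.81636696e-02  9.73619951e-05 -8.20786257e-02] 
 [[-2.73858659e-04  9.52375463e-01  3.04927701e-01]
 [ 9.99999904e-01  1.56133710e-04  4.10460308e-04]
 [ 3.43302833e-04  3.04927784e-01 -9.52375414e-01]] [[372.57746547   0.         319.4842381 ]
 [  0.         372.57746547 245.57282473]
 [  0.           0.           1.        ]]
tool [[ 8.92142622e-01  4.51753851e-01 -2.29507611e-05]
 [ 4.51753852e-01 -8.92142622e-01  1.23439013e-05]
 [-1.48989472e-05 -2.13806152e-05 -1.00000000e+00]]
```

Request:
play_rows(translation=[[0.045,-0.0195,0.011],[0.045,-0.0195,0.011],[0.045,-0.0195,0.011],[0.045,-0.0195,0.011],[0.045,-0.0195,0.011],[0.045,-0.0195,0.011],[0.045,-0.0195,0.011],[0,0,0],[0,0,0],[0,0,0],[0,0,0]], delta_rot=[[0,0,0],[0,0,0],[0,0,0],[0,0,0],[0,0,0],[0,0,0],[0,0,0],[0,0,9],[0,0,9],[0,0,9],[0,0,0]], grip=[-1,-1,-1,-1,-1,-1,-1,-1,-1,-1,-1])

```text
clock: 2.48
tool_pos: [0.502, -0.2934, 0.2258]
eef_rot: [1.0, -0.0, 0.0, 0.0]
contact_force: [-0.3, 0.2, 0.2]
opening: 0.001
finger_force: 0.0
```

Run:
```python
from h import *
s=state(); c=cal("wrist"); im=r.snapshot("wrist"); cv2.imwrite("pics/w1.png",im)
print([(np.round(d["point"],3).tolist(),round(d["confidence"],2)) for d in r.look_for("wrist","timer_button_top")])
for d in r.silhouettes("wrist","timer_button_top"): print(cen(d["pixels"]),d["pixels"].sum())
print(proj(c,[[.495,-.295,.035]]))
print(tri([ray(cal("scene"),(250,183)),ray(cal("side"),(396,167))]))
```

```text
t 2.48 pos [ 0.502  -0.2934  0.2258] yaw(x axis) -0.03 F [-0.3  0.2  0.2] op 0.001 0.0
[([0.496, -0.302, 0.053], 0.56)]
[329.87652646 248.96336499] 1474
[[320.96616215 242.8760687 ]]
[ 0.49528383 -0.30021106  0.04274028]
```

View pics/w1.png

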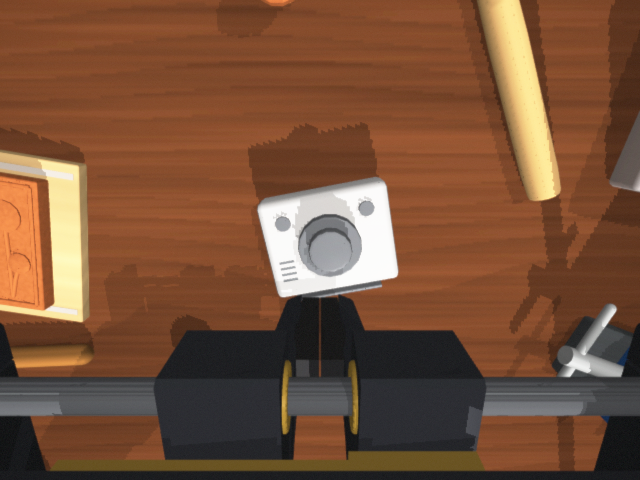

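The wrist view shows the timer's round button top at (330,252), about 43 px across. That puts it at roughly (0.492, -0.301, 0.043).

Request:
play_rows(translation=[[-0.009,0.0073,0.04],[0,0,0.04],[0,0,0.028],[0,0,0.003],[0,0,0.003],[0,0,0]], delta_rot=[[0,0,0],[0,0,0],[0,0,0],[0,0,0],[0,0,0],[0,0,0]], grip=[-1,-1,-1,-1,-1,-1])

```text
clock: 3.38
tool_pos: [0.492, -0.3005, 0.1134]
eef_rot: [1.0, -0.001, -0.001, -0.0]
contact_force: [-3.8, 1.7, 12.8]
opening: 0.003
finger_force: 6.6
```

Request:
play_rows(translation=[[0,0,0.002],[0,0,0.002],[0,0,0.002],[0,0,0]], delta_rot=[[0,0,0],[0,0,0],[0,0,0],[0,0,0]], grip=[-1,-1,-1,-1])

```text
clock: 3.88
tool_pos: [0.4919, -0.3006, 0.1126]
eef_rot: [1.0, -0.001, 0.0, -0.0]
contact_force: [-11.3, 7.4, 57.9]
opening: 0.003
finger_force: 28.8
```

Request:
play_rows(translation=[[0,0,-0.02],[0,0,-0.05],[0,0,-0.05],[0,-0.05,-0.05],[0,-0.05,0],[0,-0.05,0],[0,-0.05,0],[0,-0.05,0],[0,-0.05,0],[0.01,-0.05,0],[0,0,0],[0,0,0]], delta_rot=[[0,0,0],[0,0,0],[0,0,0],[0,0,0],[0,0,0],[0,0,0],[0,0,0],[0,0,0],[0,0,0],[0,0,0],[0,0,0],[0,0,0]], grip=[-1,-1,-1,-1,-1,-1,-1,-1,-1,-1,-1,-1])

```text
clock: 5.38
tool_pos: [0.5034, 0.0428, 0.2701]
eef_rot: [1.0, -0.001, -0.0, 0.0]
contact_force: [1.1, -0.8, -1.0]
opening: 0.005
finger_force: 0.0
```

Run:
```python
from h import *
s=state(); c=cal("wrist"); im=r.snapshot("wrist"); cv2.imwrite("pics/w2.png",im); np.savez("w2.npz",K=c[0],e=c[1],M=c[2])
for t in("side_slim","side_broad","plaque"):
    for d in r.silhouettes("wrist",t):
        if d["confidence"]>.3:
            m=d["pixels"].astype(np.uint8); k=max(cv2.findContours(m,0,1)[0],key=cv2.contourArea); print(t,round(d["confidence"],2),cen(m>0),cv2.minAreaRect(k))
```

```text
t 5.38 pos [0.5034 0.0428 0.2701] yaw(x axis) -0.11 F [ 1.1 -0.8 -1. ] op 0.005 0.0
side_slim 0.89 [417.37620081 226.25658506] ((417.8049011230469, 227.9541015625), (56.7444953918457, 121.16180419921875), 13.240520477294922)
side_broad 0.96 [225.85085311 194.47695627] ((223.92373657226562, 195.21597290039062), (87.43640899658203, 124.51610565185547), 7.352379322052002)
plaque 0.67 [323.34722653 209.18360707] ((323.4431457519531, 210.2987060546875), (112.1269302368164, 121.76319885253906), 10.784297943115234)
plaque 0.57 [ 88.65291677 434.00122041] ((88.5, 437.5), (43.0, 111.0), 90.0)
```

View pics/w2.png

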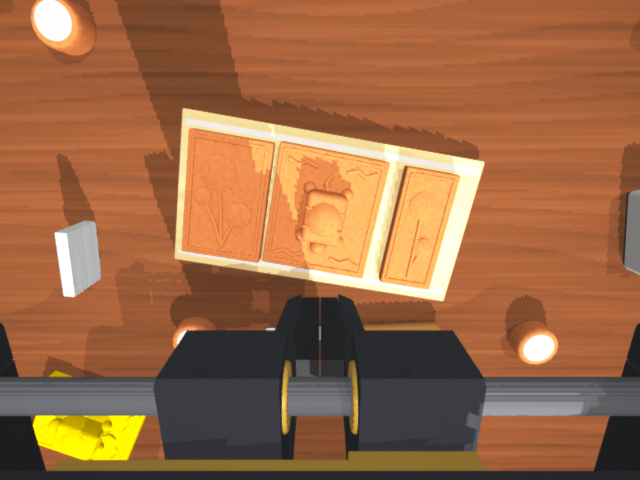

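The wrist view shows broad plaque (225,195), middle plaque with tortoise (323,210), the wide joint running from about (395,165) to (370,275), slim plaque (418,227), and the spacer at (78,258). I'll rectify the image onto the plane of the plaque tops.

```bash
cat >> h.py <<'E'
def rectify(c,im,z,x0,y0,nx,ny,s): # image: cols = -y from y0, rows = -x from x0
    g=np.array([[x0,y0,z],[x0,y0-ny*s,z],[x0-nx*s,y0-ny*s,z],[x0-nx*s,y0,z]])
    H=cv2.getPerspectiveTransform(proj(c,g).astype(np.float32),np.float32([[0,0],[ny,0],[ny,nx],[0,nx]]))
    return cv2.warpPerspective(im,H,(ny,nx),flags=cv2.INTER_CUBIC)
E
python3 - <<'E'
from h import *
f=np.load("w2.npz"); c=(f["K"],f["e"],f["M"]); im=cv2.imread("pics/w2.png")
o=rectify(c,im,.026,.61,.21,480,720,.00045)
cv2.imwrite("pics/rect2.png",o)
E
```

```text
(no output)
```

View pics/rect2.png

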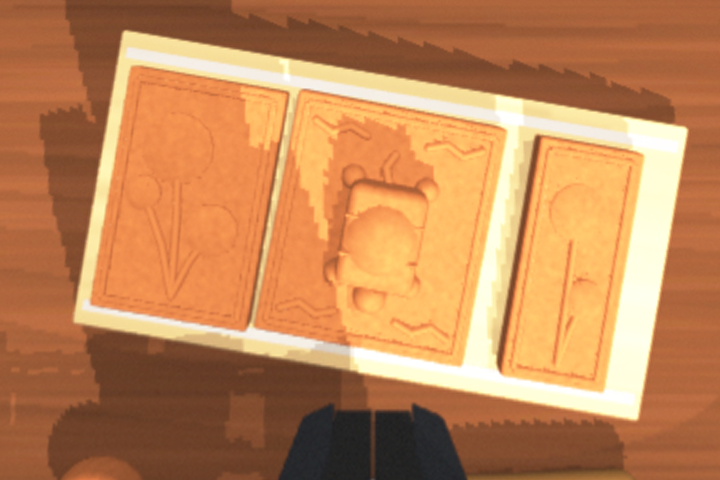

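Corners in the rectified picture: middle plaque (299,91), (506,128), (462,364), (255,326). Slim plaque's inner top edge runs (541,137) to (506,373). Board edges are turned by 9.7°, so the board yaw is -9.7°, and the middle plaque is at about -10.5°. The wide joint tapers from about 15 to 19 mm, with its centre near (504,250), which is (0.4975, -0.017). Next is the spacer.

Request:
play_rows(translation=[[-0.009,-0.0446,0.012],[-0.009,-0.0446,0.012],[-0.009,-0.0446,0.012],[-0.009,-0.0446,0.012],[-0.009,-0.0446,0.012],[0,0,0],[0,0,0]], delta_rot=[[0,0,0],[0,0,0],[0,0,0],[0,0,0],[0,0,0],[0,0,0],[0,0,0]], grip=[-0.18,-0.18,-0.18,-0.18,-0.18,-0.18,-0.18])

```text
clock: 6.45
tool_pos: [0.4596, 0.265, 0.21]
eef_rot: [1.0, -0.002, 0.0, 0.001]
contact_force: [0.1, -1.7, 0.7]
opening: 0.414
finger_force: 0.0
```

Run:
```python
from h import *
s=state(); c=cal("wrist"); im=r.snapshot("wrist"); cv2.imwrite("pics/w3.png",im)
l=r.silhouettes("wrist","spacer"); print([(cen(d["pixels"]),d["confidence"]) for d in l])
m=l[0]["pixels"]
r.snapshot("scene"); r.snapshot("side")
a=pick("scene","spacer",(423,338)); b=pick("side","spacer",(249,340))
print("wrist fit",fit([(c,m)],[.465,.267,-.05],(.06,.01,.046)))
v=[(c,m)]+[(cal(n),k) for n,k in(("scene",a),("side",b)) if k is not None]
print("fit3",fit(v,[.465,.267,-.05],(.06,.01,.046)),"z free",fit(v,[.465,.267,-.05],(.06,.01,.046),free_z=True))
cv2.imwrite("pics/sp.png",cv2.resize(im[100:330,180:480],None,fx=2.5,fy=2.5))
```

```text
t 6.45 pos [0.4596 0.265  0.21  ] yaw(x axis) -0.24 F [ 0.1 -1.7  0.7] op 0.414 0.0
[(array([316.89222479, 229.33641263]), 0.67)]
wrist fit (array([ 0.46569648,  0.26626471, -0.08078211]), np.float64(0.11209842788790159))
fit3 (array([ 0.46722334,  0.26653349, -0.09166955]), np.float64(0.15845928595022798)) z free (array([ 0.46472228,  0.26629734, -0.06939984, -0.00373848]), np.float64(0.1535201265950504))
```

View pics/sp.png

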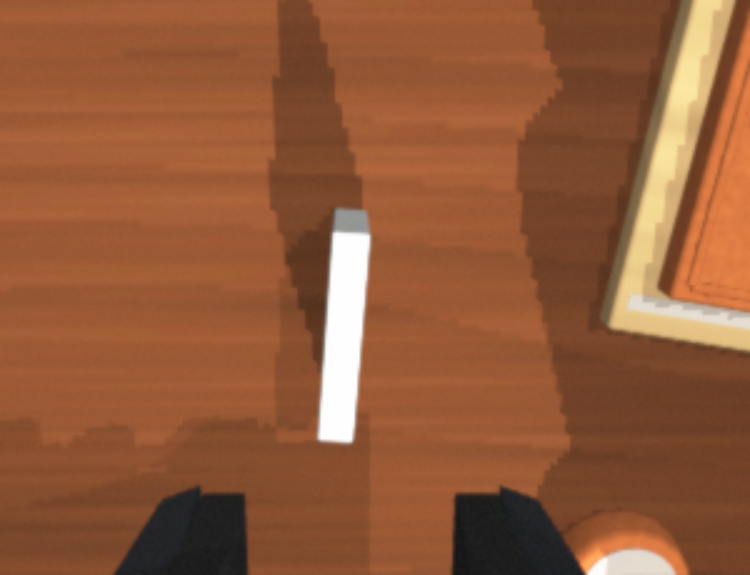

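The enlarged crop shows the bar's white top face at (334,232), (370,234), (353,443), (318,440). That gives centre (0.467, 0.2665) and yaw -4.7°, and it agrees with the three-view fit. The only bar seen is this one, and its size fits.

Request:
play_rows(translation=[[0.0072,-0.0015,0.04],[0,0,0.04],[0,0,0.03],[0,0,0.016],[0,0,0],[0,0,0],[0,0,0],[0,0,0],[0,0,0]], delta_rot=[[0,0,4.5],[0,0,0],[0,0,0],[0,0,0],[0,0,0],[0,0,0],[0,0,0],[0,0,0],[0,0,0]], grip=[-0.18,-0.18,-0.18,-0.18,-0.18,-1,-1,-1,-1], squeeze=25)

```text
clock: 7.88
tool_pos: [0.4667, 0.2682, 0.0847]
eef_rot: [0.999, -0.04, 0.001, -0.0]
contact_force: [0.2, 0.1, 6.0]
opening: 0.111
finger_force: 25.0
```

Request:
play_rows(translation=[[0,0,-0.02],[0,0,-0.045],[0,0,-0.045],[0.013,0.046,0],[0.013,0.046,0],[0.013,0.046,0],[0.013,0.046,0],[0.013,0.046,0],[0.013,0.046,0],[0,0,0],[0,0,0],[0,0,0]], delta_rot=[[0,0,0],[0,0,0],[0,0,5.1],[0,0,0],[0,0,0],[0,0,0],[0,0,0],[0,0,0],[0,0,0],[0,0,0],[0,0,0],[0,0,0]], grip=[-1,-1,-1,-1,-1,-1,-1,-1,-1,-1,-1,-1])

```text
clock: 9.38
tool_pos: [0.4964, -0.0155, 0.1939]
eef_rot: [0.997, -0.084, -0.0, -0.0]
contact_force: [-1.0, 0.4, 0.1]
opening: 0.114
finger_force: 25.0
```

Run:
```python
from h import *
s=state(); c=cal("wrist"); im=r.snapshot("wrist")
np.savez("w4.npz",K=c[0],e=c[1],M=c[2]); cv2.imwrite("pics/w4.png",im)
z=s["tool_pos"][2]-.0847
for n,P in (("bar bottom",box(*s["tool_pos"][:2],np.radians(-9.7),z,.06,.01,.046)),):print(proj(c,P).round(1).tolist())
cv2.imwrite("pics/w4c.png",cv2.resize(im[0:400,120:560],None,fx=1.5,fy=1.5))
```

```text
t 9.38 pos [ 0.4964 -0.0155  0.1939] yaw(x axis) -9.58 F [-1.   0.4  0.1] op 0.114 25.000007268972695
[[328.1, 347.1], [330.5, 412.5], [308.6, 347.0], [305.3, 412.4], [329.2, 235.1], [332.3, 272.0], [307.7, 235.1], [303.6, 271.9]]
```

View pics/w4c.png

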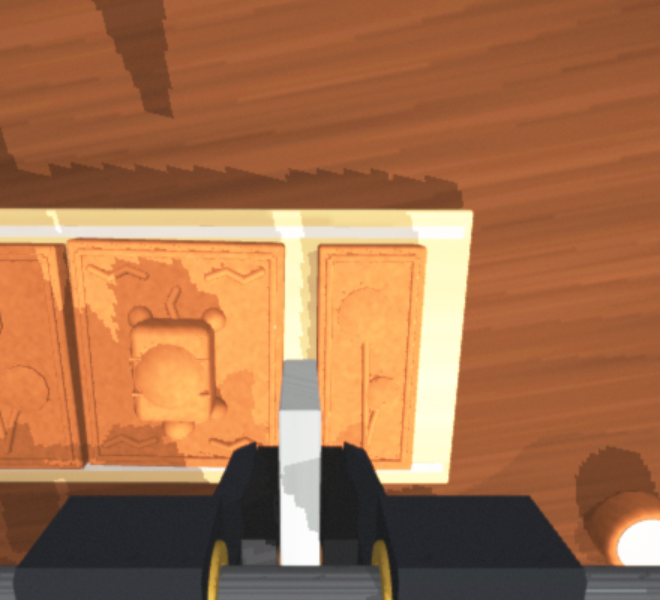

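The crop shows the bar held square, centred at about (300,400), with the joint between (285,245) and (322,248) ahead of it. I'll compute the world positions of those edges.

Run:
```python
from h import *
f=np.load("w4.npz"); c=(f["K"],f["e"],f["M"]); im=cv2.imread("pics/w4.png")
o=rectify(c,im,.026,.58,.05,480,600,.0003)
# zoomed look at joint, plus predicted bar outline
th=np.radians(-9.7)
for z,col in((.026,(255,0,0)),):
    P=box(.4964,-.0155,th,0,.06,.01,0)[::2]; q=np.c_[(.05-P[:,1])/.0003,(.58-P[:,0])/.0003].astype(np.int32)
    cv2.polylines(o,[cv2.convexHull(q)],True,col,1)
cv2.imwrite("pics/rect4.png",o)
```

```text
(no output)
```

View pics/rect4.png

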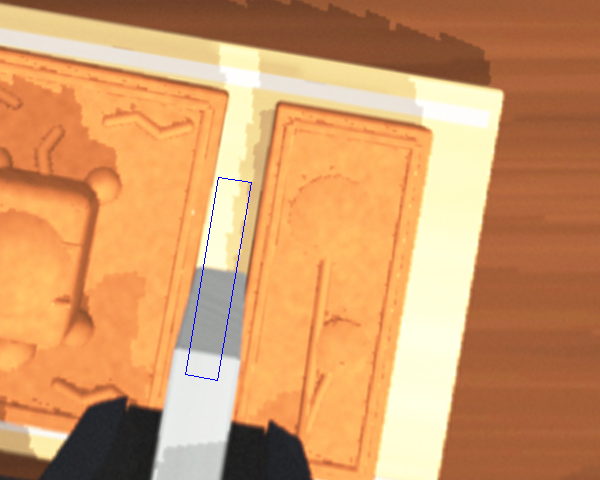

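Request:
play_rows(translation=[[0,0.001,0.03],[0,0,0.03],[0,0,0.015],[0,0,0.004],[0,0,0.004],[0,0,0.004],[0,0,0.004],[0,0,0]], delta_rot=[[0,0,0],[0,0,0],[0,0,0],[0,0,0],[0,0,0],[0,0,0],[0,0,0],[0,0,0]], grip=[-1,-1,-1,-1,-1,-1,-1,-1])

```text
clock: 10.42
tool_pos: [0.4963, -0.0182, 0.1029]
eef_rot: [0.996, -0.085, -0.0, 0.0]
contact_force: [-0.3, 0.0, -0.8]
opening: 0.113
finger_force: 25.0
```

Request:
play_rows(translation=[[0,0,0.002],[0,0,0.002],[0,0,0.002],[0,0,0.001],[0,0,0]], delta_rot=[[0,0,0],[0,0,0],[0,0,0],[0,0,0],[0,0,0]], grip=[-1,-1,-1,-1,-1])

```text
clock: 11.05
tool_pos: [0.4963, -0.0182, 0.0967]
eef_rot: [0.996, -0.085, 0.0, -0.0]
contact_force: [-1.4, 1.1, 8.8]
opening: 0.11
finger_force: 25.0
```

Request:
play_rows(translation=[[0,0,-0.001],[0,0.001,0],[0,0.001,0],[0,0.001,0],[0,0,0]], delta_rot=[[0,0,0],[0,0,0],[0,0,0],[0,0,0],[0,0,0]], grip=[-1,-1,-1,-1,-1])

```text
clock: 11.68
tool_pos: [0.4964, -0.0188, 0.0969]
eef_rot: [0.996, -0.084, 0.0, -0.002]
contact_force: [0.9, 5.9, 2.8]
opening: 0.112
finger_force: 25.0
```

Request:
play_rows(translation=[[0,0.001,0],[0,0.001,0],[0,0,0],[0,0,0]], delta_rot=[[0,0,0],[0,0,0],[0,0,0],[0,0,0]], grip=[-1,-1,-1,-1])

```text
clock: 12.18
tool_pos: [0.4963, -0.019, 0.097]
eef_rot: [0.997, -0.083, 0.0, -0.003]
contact_force: [0.8, 10.4, 1.8]
opening: 0.109
finger_force: 25.0
```

Request:
play_rows(translation=[[0,-0.002,0],[0,-0.002,0],[0,0,0],[0,0,0],[0,0,0],[0,0,0],[0,0,-0.02],[0,0,-0.05],[0,0,-0.05],[0.02,-0.04,0],[0,-0.03,0],[0,0,0],[0,0,0]], delta_rot=[[0,0,0],[0,0,0],[0,0,0],[0,0,0],[0,0,0],[0,0,0],[0,0,0],[0,0,0],[0,0,0],[0,0,0],[0,0,0],[0,0,0],[0,0,0]], grip=[-1,-1,-1,-0.41,-0.41,-0.41,-0.41,-0.41,-0.41,-0.41,-0.41,-0.41,-0.41])

```text
clock: 13.8
tool_pos: [0.5271, 0.045, 0.2167]
eef_rot: [0.996, -0.086, -0.001, 0.001]
contact_force: [-0.1, -0.1, 0.3]
opening: 0.298
finger_force: 0.0
```

Run:
```python
from h import *
s=state(); c=cal("wrist"); im=r.snapshot("wrist"); np.savez("w5.npz",K=c[0],e=c[1],M=c[2]); cv2.imwrite("pics/w5.png",im)
cv2.imwrite("pics/rect5.png",rectify(c,im,.026,.61,.16,560,780,.0003))
```

```text
t 13.8 pos [0.5271 0.045  0.2167] yaw(x axis) -9.81 F [-0.1 -0.1  0.3] op 0.298 0.0
```

View pics/rect5.png

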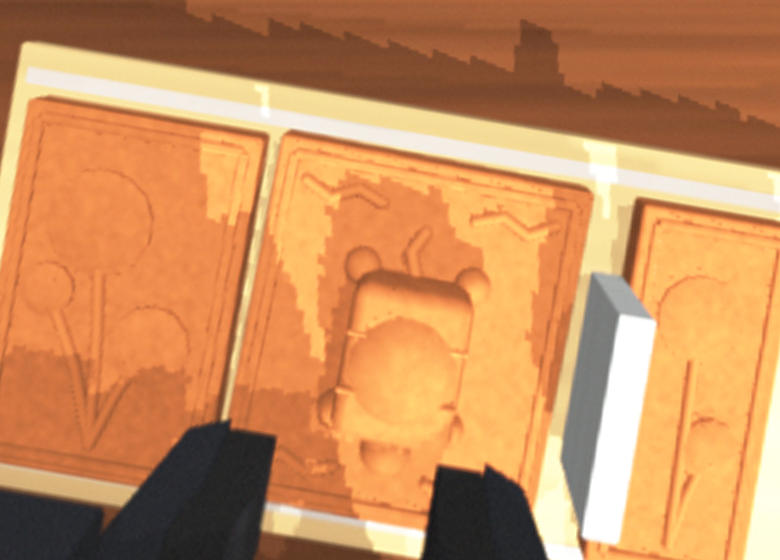

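The rectified view shows the bar upright in the wide joint beside the slim plaque, at (610,410), and the tortoise shell at (405,345). The middle plaque sits a little toward +x of the row, so I'll measure that offset from the orange/pale edges.

```bash
cat >> h.py <<'E'
def rectb(c,im,z,cx,cy,yaw,lx,ly,s): # board-aligned: rows=-bx, cols=-by, centre at (cx,cy)
    nx,ny=int(lx/s),int(ly/s); g=np.array([[lx/2,ly/2,0],[lx/2,-ly/2,0],[-lx/2,-ly/2,0],[-lx/2,ly/2,0]])@R.from_euler('z',yaw,degrees=True).as_matrix().T+[cx,cy,z]
    H=cv2.getPerspectiveTransform(proj(c,g).astype(np.float32),np.float32([[0,0],[ny,0],[ny,nx],[0,nx]]))
    return cv2.warpPerspective(im,H,(ny,nx),flags=cv2.INTER_CUBIC)
def edges(o,cols,s,side="top"): # per column: first terracotta row (run of 12)
    hsv=cv2.cvtColor(o,cv2.COLOR_BGR2HSV); m=(hsv[...,1]>130)&(hsv[...,0]<16); out=[]
    for k in cols:
        v=m[:,k] if side=="top" else m[::-1,k]; b=np.convolve(v,np.ones(25),"valid"); b0=np.where((b>=24))[0]; b0=b0[b0>10*0]
        lo=len(v)//16
        b0=b0[b0>lo]; out.append(b0[0]*s*1000 if len(b0) else np.nan)
    return np.array(out)
E
python3 - <<'E'
from h import *
s=.00025
for n in("w2","w5"):
    f=np.load(n+".npz"); c=(f["K"],f["e"],f["M"]); im=cv2.imread(f"pics/{n}.png")
    o=rectb(c,im,.026,.508,.045,-9.7,.13,.27,s); cv2.imwrite(f"pics/b_{n}.png",o); print(o.shape)
    for side in("top","bottom"):
        k=np.arange(40,1060,30); e=edges(o,k,s,side); print(n,side,[(int(a*s*1000),round(float(b),1)) for a,b in zip(k,e)])
cv2.imwrite("pics/b.png",cv2.resize(np.vstack([cv2.imread("pics/b_w2.png"),cv2.imread("pics/b_w5.png")]),None,fx=.55,fy=.55))
E
```

```text
(520, 1080, 3)
w2 top [(10, 8.2), (17, nan), (25, 10.5), (32, 10.5), (40, 10.5), (47, 10.5), (55, 10.5), (62, 10.8), (70, 16.8), (77, 37.2), (85, 37.8), (92, 101.8), (100, 42.5), (107, 55.5), (115, 19.0), (122, 18.0), (130, 16.2), (137, 18.8), (145, 17.8), (152, 31.0), (160, 32.8), (167, nan), (175, nan), (182, 49.8), (190, nan), (197, nan), (205, 11.0), (212, nan), (220, nan), (227, 55.2), (235, nan), (242, nan), (250, nan), (257, nan)]
w2 bottom [(10, 8.2), (17, nan), (25, 9.5), (32, 9.2), (40, 9.2), (47, 9.2), (55, 9.5), (62, 9.2), (70, 9.2), (77, 9.2), (85, 9.5), (92, 12.2), (100, 11.5), (107, 11.5), (115, 11.5), (122, 11.0), (130, 11.0), (137, 10.8), (145, 67.2), (152, 64.8), (160, 41.0), (167, nan), (175, nan), (182, 14.5), (190, nan), (197, nan), (205, 10.8), (212, nan), (220, nan), (227, 17.8), (235, nan), (242, nan), (250, nan), (257, nan)]
(520, 1080, 3)
w5 top [(10, 8.2), (17, nan), (25, 9.2), (32, 9.2), (40, 9.2), (47, 9.2), (55, 9.2), (62, 9.2), (70, 9.2), (77, 37.5), (85, 38.0), (92, nan), (100, 45.8), (107, 58.2), (115, 19.0), (122, 17.8), (130, 17.0), (137, 18.5), (145, 18.8), (152, 30.8), (160, 33.5), (167, nan), (175, nan), (182, 8.8), (190, nan), (197, nan), (205, 9.5), (212, nan), (220, nan), (227, 55.2), (235, 70.5), (242, nan), (250, nan), (257, nan)]
w5 bottom [(10, 8.2), (17, nan), (25, 9.2), (32, 9.2), (40, 9.2), (47, 9.0), (55, 9.0), (62, 9.0), (70, 9.0), (77, 21.2), (85, 30.0), (92, nan), (100, 30.8), (107, 30.5), (115, 11.5), (122, 11.0), (130, 11.0), (137, 10.8), (145, 10.8), (152, 10.8), (160, 36.2), (167, nan), (175, nan), (182, 28.2), (190, nan), (197, nan), (205, 93.5), (212, nan), (220, nan), (227, 17.5), (235, 52.2), (242, nan), (250, nan), (257, nan)]
```

View pics/b.png

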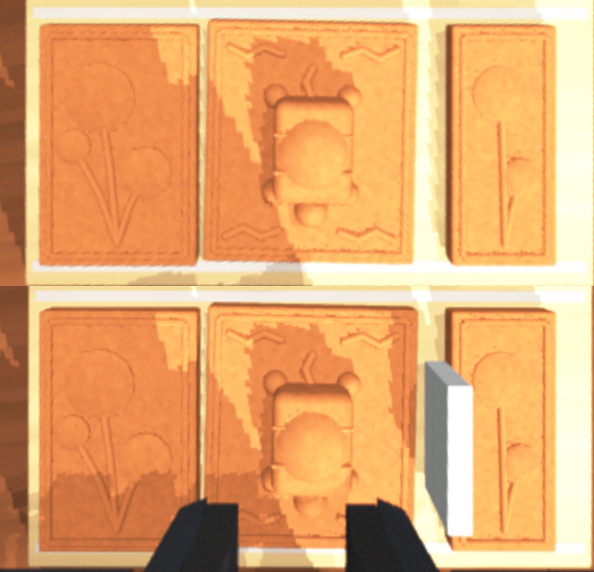

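The board-aligned views (top before placing, bottom after) put the middle plaque's bottom edge about 1.6 mm toward +x of its neighbours and about 1° out of square. The shell is at (313,145) and the bar stands upright in the joint at (447,450). Next I'll grip the tortoise.

Request:
play_rows(translation=[[-0.018,0.0098,0.02],[0,0,0.04],[0,0,0.04],[0,0,0.015],[0,0,0.006],[0,0,0]], delta_rot=[[0,0,0],[0,0,0],[0,0,0],[0,0,0],[0,0,0],[0,0,0]], grip=[0.045,0.045,0.045,0.045,0.045,0.045])

```text
clock: 14.6
tool_pos: [0.5087, 0.0394, 0.0965]
eef_rot: [0.996, -0.085, 0.0, 0.0]
contact_force: [0.1, 0.1, 0.1]
opening: 0.525
finger_force: 0.0
```

Request:
play_rows(translation=[[0,0,0],[0,0,0],[0,0,0],[0,0,0],[0,0,0]], delta_rot=[[0,0,0],[0,0,0],[0,0,0],[0,0,0],[0,0,0]], grip=[-1,-1,-1,-1,-1], squeeze=35)

```text
clock: 15.22
tool_pos: [0.5089, 0.0397, 0.0969]
eef_rot: [0.996, -0.085, 0.001, -0.0]
contact_force: [0.3, -1.6, 6.6]
opening: 0.384
finger_force: 34.9
```

Request:
play_rows(translation=[[-0.0004,0.001,0],[-0.0004,0.001,0],[-0.0004,0.001,0],[-0.0004,0.001,0],[0,0.001,0],[0,0,0],[0,0,0]], delta_rot=[[0,0,0],[0,0,0],[0,0,0],[0,0,0],[0,0,0],[0,0,0],[0,0,0]], grip=[-1,-1,-1,-1,-1,-1,-1])

```text
clock: 16.1
tool_pos: [0.5081, 0.0382, 0.097]
eef_rot: [0.997, -0.083, 0.003, -0.002]
contact_force: [2.2, 6.4, 5.8]
opening: 0.383
finger_force: 34.9
```

Request:
play_rows(translation=[[0,0.001,0],[0,0.001,0],[0,0.001,0],[0,0,0],[0,0,0]], delta_rot=[[0,0,0],[0,0,0],[0,0,0],[0,0,0],[0,0,0]], grip=[-1,-1,-1,-1,-1])

```text
clock: 16.73
tool_pos: [0.5074, 0.0354, 0.097]
eef_rot: [0.997, -0.083, 0.002, -0.002]
contact_force: [1.8, 6.5, 6.6]
opening: 0.382
finger_force: 34.9
```

Request:
play_rows(translation=[[0,0.001,0],[0,0.001,0],[0,0.001,0],[0,0,0],[0,0,0]], delta_rot=[[0,0,0],[0,0,0],[0,0,0],[0,0,0],[0,0,0]], grip=[-1,-1,-1,-1,-1])

```text
clock: 17.35
tool_pos: [0.5069, 0.0333, 0.097]
eef_rot: [0.997, -0.083, 0.002, -0.003]
contact_force: [0.8, 7.5, 6.0]
opening: 0.381
finger_force: 34.9
```

Run:
```python
from h import *
s=state(); c=cal("wrist"); im=r.snapshot("wrist"); np.savez("w6.npz",K=c[0],e=c[1],M=c[2]); cv2.imwrite("pics/w6.png",im)
a=rectb(c,im,.026,.508,.045,-9.7,.13,.27,.00037)
im=r.snapshot("scene"); cv2.imwrite("pics/s6.png",im); b=rectb(cal("scene"),im,.026,.508,.045,-9.7,.15,.27,.00037)
cv2.imwrite("pics/b6.png",np.vstack([a[:,:720],b[:,:720]])[:600]); print(a.shape,b.shape)
```

```text
t 17.35 pos [0.5069 0.0333 0.097 ] yaw(x axis) -9.48 F [0.8 7.5 6. ] op 0.381 34.91141974925995
(351, 729, 3) (405, 729, 3)
```

View pics/b6.png

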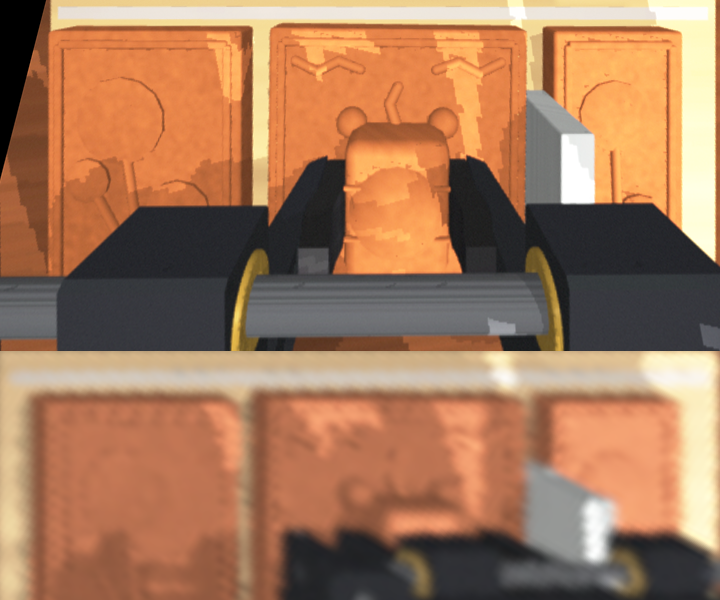

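The top half (wrist) shows broad, middle and slim plaques with top edges at rows of about 30, 26 and 29, and the bar upright between the middle plaque's edge at 525 and the slim's at about 550. The plaque is nearly touching the bar and still roughly 1 mm toward +x. My image count is now 11 (one over the limit of 10), so I'll use numeric edge measurements from here on.

```bash
cat >> h.py <<'E'
def prof(o,c0,c1,axis,r0,r1,s): # subpixel strongest pale->terracotta edge in B/R ratio (mm), rows r0:r1, cols c0:c1 in px
    q=o[r0:r1,c0:c1].astype(float); q=(q[...,0]+5)/(q[...,2]+5); v=cv2.GaussianBlur(q.mean(1-axis).reshape(1,-1),(0,0),2)[0]
    g=np.abs(np.diff(v)); k=int(np.argmax(g)); d=(g[max(k-3,0):k+4]); kk=np.arange(max(k-3,0),max(k-3,0)+len(d))
    return ((kk*d).sum()/d.sum()+.5+(r0 if axis==0 else c0))*s*1000, g[k]
def align(n,groups,r0=50,r1=110,s=.00025):
    f=np.load(n+".npz"); c=(f["K"],f["e"],f["M"]); o=rectb(c,cv2.imread(f"pics/{n}.png"),.026,.508,.045,-9.7,.13,.27,s)
    for a,b in groups: print(n,(a,b),[round(float(x),2) for x in prof(o,int(a/s/1000),int(b/s/1000),0,int(r0*.1/s/1000),int(r1*.21/s/1000),s)])
E
python3 - <<'E'
from h import *
g=[(23,33),(34,44),(46,56),(62,72),(80,88)]
align("w2",[(22,30),(40,50),(60,70),(80,88),(98,106),(120,130),(150,160),(174,184),(206,212),(220,230),(236,246)])
align("w5",[(22,30),(40,50),(60,70),(80,88),(98,106),(120,130),(150,160),(174,184),(206,212),(220,230),(236,246)])
align("w6",[(22,30),(40,50),(60,70),(80,88),(103,111),(120,130),(150,160),(174,184),(206,212),(220,230),(236,246)])
E
```

```text
w2 (22, 30) [10.62, 0.04]
w2 (40, 50) [10.65, 0.04]
w2 (60, 70) [10.64, 0.04]
w2 (80, 88) [10.65, 0.04]
w2 (98, 106) [8.41, 0.08]
w2 (120, 130) [8.65, 0.07]
w2 (150, 160) [9.11, 0.06]
w2 (174, 184) [10.07, 0.05]
w2 (206, 212) [8.4, 0.04]
w2 (220, 230) [10.87, 0.04]
w2 (236, 246) [10.89, 0.04]
w5 (22, 30) [6.88, 0.05]
w5 (40, 50) [6.89, 0.05]
w5 (60, 70) [6.9, 0.05]
w5 (80, 88) [9.4, 0.04]
w5 (98, 106) [7.34, 0.08]
w5 (120, 130) [7.4, 0.07]
w5 (150, 160) [7.42, 0.06]
w5 (174, 184) [8.85, 0.04]
w5 (206, 212) [9.67, 0.05]
w5 (220, 230) [9.68, 0.05]
w5 (236, 246) [9.85, 0.05]
w6 (22, 30) [6.89, 0.05]
w6 (40, 50) [6.91, 0.06]
w6 (60, 70) [6.92, 0.06]
w6 (80, 88) [6.93, 0.05]
w6 (103, 111) [7.16, 0.05]
w6 (120, 130) [7.15, 0.06]
w6 (150, 160) [7.11, 0.06]
w6 (174, 184) [7.11, 0.05]
w6 (206, 212) [7.09, 0.05]
w6 (220, 230) [7.09, 0.06]
w6 (236, 246) [9.67, 0.06]
```

```bash
sed -i 's/q=(q\[...,0\]+5)/q=(q[...,1]+5)/' h.py
python3 - <<'E'
from h import *
g=[(22,30),(40,50),(60,70),(80,88),(103,111),(120,130),(150,160),(174,184),(210,216),(220,230),(236,246)]
for n in("w2","w5","w6"): align(n,g,r0=60,r1=75)
E
```

```text
w2 (22, 30) [10.62, 0.05]
w2 (40, 50) [10.64, 0.05]
w2 (60, 70) [10.65, 0.05]
w2 (80, 88) [10.64, 0.05]
w2 (103, 111) [8.57, 0.06]
w2 (120, 130) [8.85, 0.05]
w2 (150, 160) [9.57, 0.05]
w2 (174, 184) [10.08, 0.05]
w2 (210, 216) [10.83, 0.05]
w2 (220, 230) [10.85, 0.05]
w2 (236, 246) [10.87, 0.05]
w5 (22, 30) [9.59, 0.04]
w5 (40, 50) [9.4, 0.05]
w5 (60, 70) [9.4, 0.05]
w5 (80, 88) [9.41, 0.05]
w5 (103, 111) [7.37, 0.06]
w5 (120, 130) [7.86, 0.05]
w5 (150, 160) [8.38, 0.05]
w5 (174, 184) [8.9, 0.05]
w5 (210, 216) [9.67, 0.05]
w5 (220, 230) [9.68, 0.05]
w5 (236, 246) [9.84, 0.05]
w6 (22, 30) [9.9, 0.04]
w6 (40, 50) [9.42, 0.05]
w6 (60, 70) [9.56, 0.06]
w6 (80, 88) [9.43, 0.06]
w6 (103, 111) [8.39, 0.06]
w6 (120, 130) [8.58, 0.06]
w6 (150, 160) [8.89, 0.06]
w6 (174, 184) [9.14, 0.05]
w6 (210, 216) [9.62, 0.06]
w6 (220, 230) [9.62, 0.06]
w6 (236, 246) [9.67, 0.06]
```

Request:
play_rows(translation=[[-0.0006,0.0005,0],[-0.0006,0.0005,0],[0,0.001,0],[0,0,0],[0,0,0]], delta_rot=[[0,0,-0.5],[0,0,-0.5],[0,0,0],[0,0,0],[0,0,0]], grip=[-1,-1,-1,-1,-1])

```text
clock: 18.08
tool_pos: [0.5062, 0.033, 0.0971]
eef_rot: [0.997, -0.074, 0.003, -0.004]
contact_force: [2.7, 12.5, 6.4]
opening: 0.386
finger_force: 35.0
```

```bash
cat > look.py <<'E'
import sys
from h import *
n=sys.argv[1]; s=state(); c=cal("wrist"); im=r.snapshot("wrist"); np.savez(n+".npz",K=c[0],e=c[1],M=c[2]); cv2.imwrite(f"pics/{n}.png",im)
align(n,[(40,50),(80,88),(106,112),(120,130),(150,160),(174,184),(210,216),(236,246)],r0=60,r1=75)
E
python3 look.py w7
```

```text
t 18.07 pos [0.5062 0.033  0.0971] yaw(x axis) -8.47 F [ 2.7 12.5  6.4] op 0.386 35.02901315689087
w7 (40, 50) [9.58, 0.06]
w7 (80, 88) [9.59, 0.06]
w7 (106, 112) [9.59, 0.05]
w7 (120, 130) [9.58, 0.06]
w7 (150, 160) [9.44, 0.06]
w7 (174, 184) [9.42, 0.06]
w7 (210, 216) [9.62, 0.05]
w7 (236, 246) [9.82, 0.06]
```

Request:
play_rows(translation=[[-0.0003,0.001,0],[0,0.001,0],[0,0.001,0],[0,0.001,0],[0,0,0],[0,0,0],[0,0,0]], delta_rot=[[0,0,0.25],[0,0,0.25],[0,0,0],[0,0,0],[0,0,0],[0,0,0],[0,0,0]], grip=[-1,-1,-1,-1,-1,-1,-1], squeeze=45)

```text
clock: 19.0
tool_pos: [0.5061, 0.0326, 0.0973]
eef_rot: [0.997, -0.076, 0.004, -0.006]
contact_force: [3.2, 18.1, 6.6]
opening: 0.379
finger_force: 44.9
```

```bash
python3 look.py w8
python3 - <<'E'
from h import *
s=.00025
# lateral gap middle/slim ahead of the bar, board-aligned, at z=.026; slim inner edge and middle edge at several rows
f=np.load("w8.npz"); c=(f["K"],f["e"],f["M"]); o=rectb(c,cv2.imread("pics/w8.png"),.026,.508,.045,-9.7,.13,.27,s)
for a in(13,17,21): print(a,"mid edge",prof(o,int(190/.25),int(199/.25),1,int(a/.25),int((a+3)/.25),s),"slim",prof(o,int(200/.25),int(211/.25),1,int(a/.25),int((a+3)/.25),s))
E
```

```text
t 19.0 pos [0.5061 0.0326 0.0973] yaw(x axis) -8.7 F [ 3.2 18.1  6.6] op 0.379 44.940778613090515
w8 (40, 50) [9.58, 0.06]
w8 (80, 88) [9.58, 0.05]
w8 (106, 112) [9.62, 0.06]
w8 (120, 130) [9.58, 0.05]
w8 (150, 160) [9.56, 0.06]
w8 (174, 184) [9.42, 0.05]
w8 (210, 216) [9.65, 0.06]
w8 (236, 246) [9.82, 0.06]
13 mid edge (np.float64(194.55999780667892), np.float64(0.05594233812943039)) slim (np.float64(200.96673023568553), np.float64(0.042380462151765164))
17 mid edge (np.float64(194.62744238143569), np.float64(0.05927666037107926)) slim (np.float64(200.97194239982713), np.float64(0.042586308831013886))
21 mid edge (np.float64(194.62146140371567), np.float64(0.059463766620652225)) slim (np.float64(200.97330718518592), np.float64(0.042568557016211206))
```

Request:
play_rows(translation=[[0,0.001,0],[0,0.001,0],[0,0.001,0],[0,0,0],[0,0,0],[0,0,0]], delta_rot=[[0,0,0.25],[0,0,0.25],[0,0,0],[0,0,0],[0,0,0],[0,0,0]], grip=[-1,-1,-1,-1,-1,-1], squeeze=50)

```text
clock: 19.8
tool_pos: [0.5061, 0.0322, 0.0975]
eef_rot: [0.997, -0.078, 0.004, -0.008]
contact_force: [3.9, 22.9, 9.5]
opening: 0.38
finger_force: 49.9
```

```bash
python3 look.py w9
python3 - <<'E'
from h import *
s=.00025
print(r.get_state()["moment"])
for n in("w8","w9"):
    f=np.load(n+".npz"); c=(f["K"],f["e"],f["M"]); im=cv2.imread(f"pics/{n}.png")
    o=rectb(c,im,.026,.508,.045,-9.7,.13,.27,s)
    k=np.arange(108,186,4); y=[prof(o,int(a/.25),int((a+4)/.25),0,int(8/.25),int(14/.25),s)[0] for a in k]; print("mid",np.degrees(np.polyfit(k,y,1)[0]),np.mean(y))
    k=np.r_[np.arange(30,90,4),np.arange(210,246,4)]; y=[prof(o,int(a/.25),int((a+4)/.25),0,int(8/.25),int(14/.25),s)[0] for a in k]; p=np.polyfit(k,y,1); print("nbr",np.degrees(p[0]),np.polyval(p,147))
    rr=np.arange(13,50,3)
    for nm,a,b in(("broad inner",88,100),("mid left",96,106),("mid right",190,199)):
        y=[prof(o,int(a/.25),int(b/.25),1,int(q/.25),int((q+3)/.25),s)[0] for q in rr]; print(nm,np.round(y,1),np.degrees(np.polyfit(rr,y,1)[0]))
E
```

```text
t 19.8 pos [0.5061 0.0322 0.0975] yaw(x axis) -8.98 F [ 3.9 22.9  9.5] op 0.38 49.88368034362793
w9 (40, 50) [9.59, 0.06]
w9 (80, 88) [9.58, 0.05]
w9 (106, 112) [9.43, 0.06]
w9 (120, 130) [9.43, 0.05]
w9 (150, 160) [9.42, 0.06]
w9 (174, 184) [9.39, 0.05]
w9 (210, 216) [9.63, 0.05]
w9 (236, 246) [9.81, 0.06]
[ 4.72751826 -0.52282671  0.14995932]
mid -0.17596221965742748 9.506610161420383
nbr 0.04206482489842702 9.627557670719606
broad inner [93.3 93.4 93.4 93.4 93.4 93.4 93.4 93.4 93.4 93.4 93.3 93.4 93.3] 0.012581074763437521
mid left [99.3 99.3 99.3 99.2 99.3 99.3 99.1 99.2 99.3 99.3 99.2 99.3 99.3] -0.025377146433146536
mid right [194.6 194.6 194.6 194.6 194.6 194.6 194.7 194.8 194.8 194.7 194.8 194.8
 194.7] 0.33187823804919553
mid -0.031213071423262982 9.41526189596396
nbr 0.04222486800390559 9.620129510140083
broad inner [93.4 93.4 93.4 93.4 93.4 93.4 93.4 93.4 93.4 93.4 93.4 99.  93.4] 2.926241265550306
mid left [99.3 99.3 99.2 99.2 99.2 99.3 99.1 99.2 99.3 99.2 99.1 99.2 99.2] -0.1612194393023138
mid right [194.6 194.7 194.8 194.8 194.8 194.8 194.8 194.9 194.9 194.8 194.8 194.8
 194.8] 0.27852161123295643
```

The plaque is square to about 0.1° and in line to 0.2 mm. However, the push has tipped the tool about 0.9° out of vertical, so I'll level it so that no plaque edge lifts.

Request:
play_rows(translation=[[0,0,0],[0,0,0],[0,0,0],[0,0,0],[0,0,0],[0,0,0]], delta_rot=[[-0.3,-0.15,0],[-0.3,-0.15,0],[-0.3,-0.1,0],[0,0,0],[0,0,0],[0,0,0]], grip=[-1,-1,-1,-1,-1,-1])

```text
clock: 20.6
tool_pos: [0.5066, 0.0332, 0.0971]
eef_rot: [0.997, -0.078, 0.001, -0.001]
contact_force: [4.3, 25.3, 3.8]
opening: 0.38
finger_force: 49.9
```

```bash
cat > chk.py <<'E'
import sys
from h import *
n=sys.argv[1]; s=.00025; st=state(); print("tool z",R.from_quat(st["eef_rot"]).as_matrix()[:,2].round(4),"moment",st["moment"].round(2))
c=cal("wrist"); im=r.snapshot("wrist"); np.savez(n+".npz",K=c[0],e=c[1],M=c[2]); cv2.imwrite(f"pics/{n}.png",im)
o=rectb(c,im,.026,.508,.045,-9.7,.13,.27,s); h=lambda k:[prof(o,int(a/.25),int((a+4)/.25),0,32,56,s)[0] for a in k]
k=np.arange(108,186,4); y=h(k); print("mid",np.degrees(np.polyfit(k,y,1)[0]),np.mean(y))
k=np.r_[np.arange(30,90,4),np.arange(210,246,4)]; p=np.polyfit(k,h(k),1); print("nbr",np.degrees(p[0]),np.polyval(p,147))
E
python3 chk.py w10
```

```text
t 20.6 pos [0.5066 0.0332 0.0971] yaw(x axis) -8.95 F [ 4.3 25.3  3.8] op 0.38 49.88663613796234
tool z [ 0.0013  0.0015 -1.    ] moment [ 5.42 -0.93  0.07]
mid 0.04451210315103533 9.324618493198813
nbr 0.07110842719040013 9.545872122521255
```

Request:
play_rows(translation=[[-0.0003,0.0005,0.0005],[0,0,0.0005],[0,0,0],[0,0,0],[0,0,0],[0,0,0]], delta_rot=[[0,0,0],[0,0,0],[0,0,0],[0,0,0],[0,0,0],[0,0,0]], grip=[-1,-1,-1,-1,-1,-1])

```text
clock: 21.4
tool_pos: [0.5066, 0.0332, 0.0969]
eef_rot: [0.997, -0.078, 0.001, -0.001]
contact_force: [3.4, 26.9, 13.7]
opening: 0.38
finger_force: 49.9
```

```bash
python3 chk.py w11
python3 - <<'E'
from h import *
for n in("scene","side"):
    r.snapshot(n); l=r.silhouettes(n,"spacer"); print(n,[(d["confidence"],cen(d["pixels"]).round(1).tolist(),int(d["pixels"].sum())) for d in l if d["pixels"].any()])
    c=cal(n); print(proj(c,box(.4966,-.0195,np.radians(-9.7),.012,.06,.01,.046)).round(1).tolist())
    for d in l[:1]:
        k=np.argwhere(d["pixels"]); print("rows",k.min(0),k.max(0))
E
```

```text
t 21.4 pos [0.5066 0.0332 0.0969] yaw(x axis) -8.92 F [ 3.4 26.9 13.7] op 0.38 49.894028306007385
tool z [ 0.0025  0.0021 -1.    ] moment [ 5.44 -0.67  0.  ]
mid 0.05316656386573568 9.325871842307771
nbr 0.06841374151215185 9.551840447433099
scene [(0.54, [314.4, 257.7], 143), (0.49, [355.4, 308.9], 1699)]
[[332.2, 254.4], [332.4, 241.7], [334.4, 257.5], [334.7, 244.7], [308.9, 264.9], [308.5, 252.2], [311.0, 268.0], [310.7, 255.4]]
rows [252 309] [265 321]
side [(0.49, [331.9, 239.0], 249)]
[[339.2, 250.1], [339.1, 234.4], [335.9, 252.5], [335.7, 236.8], [319.5, 236.5], [318.9, 220.8], [316.2, 238.8], [315.5, 223.1]]
rows [228 324] [250 340]
```

```bash
python3 -c "
from plant import r
print(r.finish_job())"
```

```text
the job is handed in; nothing more can be done
None
```

I handed the job in at about 21.6 s: timer pressed and released, bar down on the board in the wide joint, and the middle plaque held against it at about 27 N, square to within 0.1° and about 0.2 mm out of line, though I viewed 11 pictures against the limit of 10.

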